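# Swing out the pantry rack's arms and set the capsule caddy on them

## Task

Get the pantry rack ready: first move the amber jar out of the way of the rack's folding arms and stand it on the round yellow mat. Then swing both green arms fully out until each snaps home in its end detent, and set the coffee-capsule caddy level, square and centred across the two arms. Keep jar and caddy upright, and do not shift the bowl, mug, flask, tin or tea box.

Things in the scene. Friction and masses are not known exactly. Their poses are not given: they have to be found in the camera images.
- rack: Fixed rack, far side of the table. Origin on the table midway between the hinge posts; x away from the robot (at yaw 0), y left, z up. Upright hinge axes at x 0, y +65 mm (left arm) and -65 mm (right arm), on posts of 12 mm radius. Plinth x -5 to 65, y -120 to 120, 22 mm high. Upright back board x 85 to 103, y -220 to 220, 120 mm high: 78 mm free behind a folded arm.
- brace_l (a joint): Left green arm. Value in rad: 0 = folded, pointing to the rack's +y, parallel to the back board; 1.571 = fully out, pointing to the rack's -x (towards the robot), at its stop. Starts at 0 to 0.3 and stays where left below about 1.0; then a sprung detent ball resists. Let go before about 1.28 it springs back to about 1.0; past about 1.38 it snaps to 1.571 by itself and is held.
- brace_r (a joint): Right green arm, mirror image of the left: 0 = folded, pointing to the rack's -y; 1.571 = fully out, pointing to the rack's -x. Same friction and detent: pushed 120 mm from the hinge either arm takes up to about 4 N, most from 1.05 to 1.25 rad. Push it with shut fingers from behind (the back-board side); no grasp is needed.
- brace_l_tip (a point): Top centre of the left arm's free end, 165 mm from its hinge axis, 110 mm above the table. The arm is a straight level bar 14 mm thick and 25 mm tall (from 85 to 110 mm above the table), centred on the line from the hinge axis; round hub of 14 mm radius, equally tall, at the hinge.
- brace_r_tip (a point): The same point on the right arm, which has the same sizes. The detents (small brass balls on steel) sit low beside each post, at rack x up to 73 mm, y within 40 mm of the hinge axis, no higher than 42 mm.
- rest (a point): Where the centre of the caddy's underside belongs: midway between the arms when they are out, at the level of their top, 100 mm towards the robot from the hinge line (rack x -100, y 0, z 110 mm).
- jar: Tall amber glass jar with a steel lid, round, 56 mm diameter, 160 mm tall, about 0.3 kg, origin at the centre of its underside. It stands within the sweep of one arm, left or right.
- mat: Fixed round yellow mat, 120 mm diameter, 4 mm thick, origin at the centre of its underside; in front, on the left or right. The jar belongs on it.
- caddy: Clear open caddy of coffee capsules, 100 (its x) by 200 mm (its y), walls 55 mm high, about 0.45 kg, origin at the centre of its underside. Dark wooden handle bar along its y over the middle: 14 mm wide (x), 130 mm long, 108 to 130 mm above the underside, on steel straps at both ends; below it nothing above 55 mm. In front, on the side where the mat is not. May be turned end for end.
- bowl: Low blue bowl, 96 mm diameter, 42 mm high, origin at the centre of its underside; it stands under the sweep of the arm that the jar does not block, and the arm passes over it. Leave alone.
- mug: White mug, 72 mm diameter, 76 mm high, handle to its +y, origin at the centre of its underside; stands between the arms, below their level. Leave alone.
- flask: Tall steel flask, 84 mm diameter, 240 mm high, at one side. Origin at the centre of its underside. Leave alone.
- tin: Red tin, 80 mm diameter, 120 mm high, at the other side. Origin at the centre of its underside. Leave alone.
- teabox: Cardboard tea box 65 (x) by 130 (y) by 68 mm high, in front of the rack. Origin at the centre of its underside. Leave alone.
There are look-alikes about, which are no part of the job. Several things look just like the mat: the one meant starts farthest to the robot's right. Of the things that look like the caddy, the larger one is meant.

How it is judged:
By the outcome, as a careful person would: the job done as asked, in the order asked, and still so for the second after the job is handed in, with the robot touching nothing.
It also fails if it takes over 72 s, if anything falls off the work surface, if the arm or the gripper's body presses on something with over 40 N, if the wrist force passes 120 N, or if a joint passes its speed limit or range.

## Robot

A 6-joint arm with a two-finger parallel gripper is mounted at the origin on the work surface. World frame = base frame: x ahead of the robot, y to its left, z up, the work surface at z = 0. Lengths are in m, angles in rad, forces in N, time in s.
With the tool pointing down it reaches from about 0.325 to 0.9 m from the base axis. Payload 6.1 kg.
Tool frame: the origin (TCP) lies midway between the tips of the shut fingers; the grasp point (between the pads) lies 19 mm behind it (manip.grasp_offset is the distance from the TCP to the grasp point, in m); z points along the fingers, y is the line along which they close (so a half turn about z gives the same grasp; the last joint's range is limited). The gripper opens to 85 mm and grips with 20 to 120 N. Pads are 22 mm wide; open, the fingers measure 114 mm over their backs; the gripper's body (76 mm by 85 mm) begins 54 mm behind the grasp point. The pads swing forward as they close: fully open they stand 13 mm farther back than shut.
Start: joints at [-0.126, 0.22, 1.526, -0, 1.395, -0.126], TCP at [0.625, -0, 0.231] pointing down, gripper open.
Joint ranges: [-2.98, 2.98], [-0.91, 2.08], [0.09, 2.57], [-1.24, 4.39], [0.2, 2.65], [-2.68, 2.68]. Speed limits (rad/s): [2.57, 2.57, 3.01, 3.14, 3.14, 3.14].

## Interface

Orientations are given as [roll, pitch, yaw] about the fixed x, y, z axes, in that order (R = Rz(yaw) Ry(pitch) Rx(roll)).
In Python, from station import manip, cams gives the robot as it stands.
- The arm moves only by the shell command python3 -m handwheel 'ROWS' [FORCE]. ROWS is a JSON object of lists of equal length, an entry for each row: "grip": the closure, from -1 (fully open) to 1 (shut); "slide": the shift along the tool's x, y, z in mm, a list of three; "spin": the turn about the tool's z in degrees. A call has 1 to 5 rows; each row shifts and turns the commanded pose from where the row before left it, along the tool's axes as they then stand; what a row does not reach is not made up. A row lasts 1/12 s, in which the tool goes at most 41.7 mm and 7.16 degrees, less where a joint would pass 70% of its speed; a pose out of reach is approached as far as the arm can. A call is refused whole if a number of a shift passes 41.7 or a number of a turn 7.16, either way. A call with a gripper value outside its range is refused whole. The fingers move at their own pace and stop on an object; FORCE is the grip in N (left out, the last holds). Time passes only in rows, so rows that do not move let the fingers close. It gives the time, the measured TCP pose, the force, the opening and the grip force at its end, in the units of the state.
- manip.observe(): the state, without advancing time (a new reading comes with each control period).
- cams.grab_frame(name): name is "scene" or "side" or "wrist"; returns the picture (480x640x3 uint8, red, green, blue); there is no depth.
- cams.camera_params(name): a dict with "camera_matrix" (3x3 intrinsics, pixels), "R" (3x3) and "t" (3): a world point X has camera coordinates R X + t. Camera axes: x right, y down, z forward; pixel columns grow to the right and rows downward; lengths in m; the calibration is good to about 2 mm. A picture is of the moment at which its call begins: read the wrist's pose just before it. camera_params takes no time and is no camera call; for the wrist camera it gives the pose at the moment of the call.
- manip.hand_in(): hands the job in; it is judged then, once.
The state is a dict: "time_s": time; "joint_pos": joint angles; "dq": joint speeds; "tau": joint torques, N m; "tool_pos": TCP position; "eef_rot": TCP orientation; "ft_force": force on the tool from outside, world axes, zero at the start; "torque": the same for the moment, N m; "grip_width": finger opening in m; "gripper_force": force on a finger pad.
Only numpy, scipy, OpenCV 4.12 (cv2) and the standard library are available. Lean on these libraries where they do the work, as an engineer would, in place of code of your own. Each camera call takes 0.05 s, during which the arm holds its last target. There are 200 camera calls.

## Working session

There is one attempt and no reset: what is moved stays moved. The work goes in short steps, Python scripts to look and compute and a shell command to move; the robot and the scene stay as the last step left them, time stands still between calls to the robot, and variables do not carry over. Pictures are saved under pics/ and viewed, at most 11 in all, crops included, and the job is handed in when it is done.

```bash
mkdir -p pics; ls
python3 - <<'E'
from station import manip, cams
import cv2
for n in ("scene","side"):
    p=cams.camera_params(n); print(n,p)
    cv2.imwrite(f"pics/{n}0.png",cams.grab_frame(n)[:,:,::-1])
s=manip.observe();print(s["time_s"],s["tool_pos"],s["eef_rot"],s["grip_width"])
E
```

```text
pics
scene {'camera_matrix': array([[556.68072448,   0.        , 322.17518517],
       [  0.        , 556.68072448, 231.09055824],
       [  0.        ,   0.        ,   1.        ]]), 'R': array([[-0.23256106,  0.97249354, -0.01310255],
       [ 0.65703043,  0.14716003, -0.73936117],
       [-0.71709579, -0.18055539, -0.67318154]]), 't': array([ 0.0998521 , -0.21207923,  1.60651073])}
side {'camera_matrix': array([[519.72844867,   0.        , 318.33710194],
       [  0.        , 519.72844867, 223.54406374],
       [  0.        ,   0.        ,   1.        ]]), 'R': array([[-9.05862665e-01, -4.23571384e-01, -3.40493237e-04],
       [-2.86223763e-01,  6.12719022e-01, -7.36648734e-01],
       [ 3.12231950e-01, -6.67205128e-01, -6.76275481e-01]]), 't': array([0.39868393, 0.17989116, 1.33637633])}
0.1 [6.24471458e-01 4.79235564e-05 2.30326643e-01] [-3.13989281e+00 -2.34159800e-04  1.57073665e+00] 0.08546116611181864
```

View pics/scene0.png

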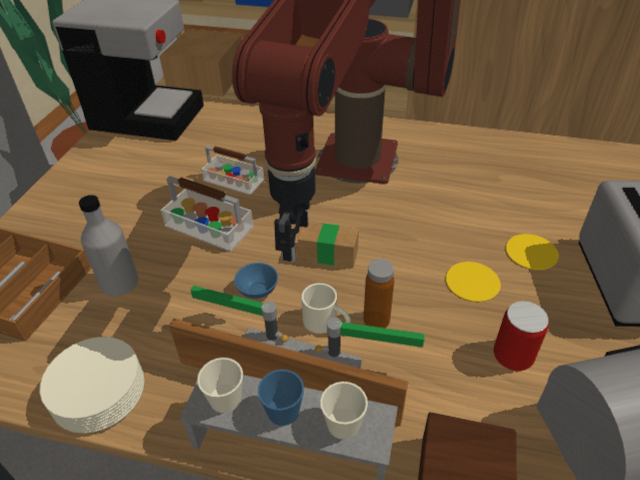

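View pics/side0.png

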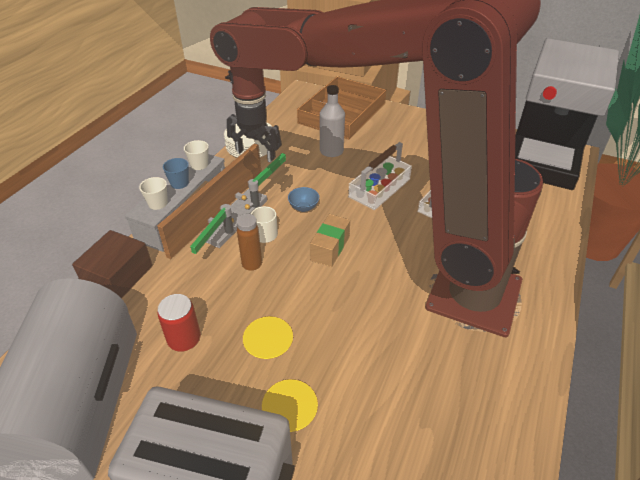

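The scene picture shows:
- **Mat look-alikes:** discs at (473,281) and (532,251). I'll compute which has the smaller y.
- **Caddies:** the large one is at (207,215) and the small one at (232,172).
- **Jar and bowl:** the jar is at (380,295), by the left arm. The bowl is at (257,282), under the right arm.
- **Arm tips:** about (421,340) for the left and (193,292) for the right.

```bash
cat > h.py <<'E'
import numpy as np, cv2
from station import cams
P={n:cams.camera_params(n) for n in("scene","side")}
def plane(n,uv,z,p=None):
    p=p or P[n]; K,R,t=p["camera_matrix"],p["R"],p["t"]
    c=-R.T@t; d=R.T@np.linalg.inv(K)@np.array([uv[0],uv[1],1.]); return (c+d*(z-c[2])/d[2])
def proj(n,X,p=None):
    p=p or P[n]; q=p["camera_matrix"]@(p["R"]@np.array(X)+p["t"]); return q[:2]/q[2]
def blobs(im,lo,hi,amin=60):
    m=cv2.inRange(cv2.cvtColor(im,cv2.COLOR_BGR2HSV),lo,hi)
    n,l,s,c=cv2.connectedComponentsWithStats(m); return [(s[i].tolist(),c[i],l==i) for i in range(1,n) if s[i][4]>amin]
E
python3 - <<'E'
from h import *
for n in("scene","side"):
    im=cv2.imread(f"pics/{n}0.png")
    for nm,lo,hi,z in(("yellow",(24,150,90),(34,255,255),.004),("green",(55,150,60),(75,255,255),.11)):
        for s,c,m in blobs(im,lo,hi): print(n,nm,s,c.round(1),plane(n,c,z).round(3))
im=cv2.imread("pics/scene0.png");si=cv2.imread("pics/side0.png")
a=cv2.resize(im[255:405,160:435],None,fx=2.9,fy=2.9,interpolation=cv2.INTER_CUBIC)[:,:800]
b=cv2.resize(im[140:250,155:285],None,fx=1.5,fy=1.5); c=cv2.resize(im[225:305,430:570],None,fx=1.5,fy=1.5)
o=np.zeros((600,800,3),np.uint8); o[:a.shape[0],:a.shape[1]]=a
o[435:600,:195]=b; o[435:555,200:410]=c
d=cv2.resize(si[145:200,345:425],None,fx=3,fy=3); o[435:600,415:655]=d
cv2.imwrite("pics/crop1.png",o)
E
```

```text
scene yellow [506, 234, 52, 36, 1392] [531.6 251.6] [0.294 0.473 0.004]
scene yellow [446, 262, 54, 40, 1635] [472.5 281.4] [0.421 0.342 0.004]
scene green [208, 222, 13, 8, 62] [215.1 224.8] [ 0.477 -0.231  0.11 ]
scene green [317, 224, 22, 41, 617] [326.3 243.4] [0.481 0.023 0.11 ]
scene green [191, 286, 71, 29, 791] [226.6 299.7] [ 0.676 -0.128  0.11 ]
scene green [341, 323, 83, 23, 994] [381.9 334. ] [0.69  0.175 0.11 ]
side yellow [243, 317, 50, 42, 1630] [267.4 337.3] [0.413 0.344 0.004]
side yellow [267, 380, 51, 51, 1104] [298.6 399.2] [0.274 0.455 0.004]
```

View pics/crop1.png

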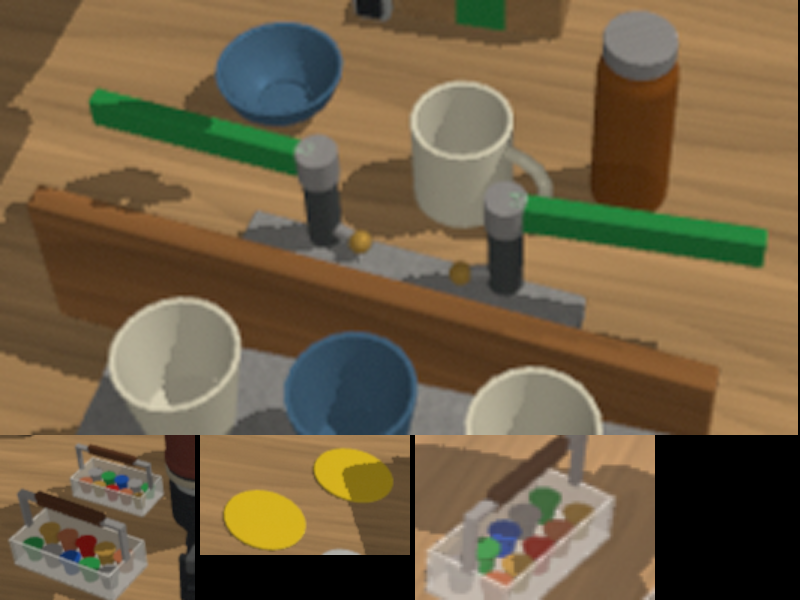

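Run:
```python
from h import *
f=lambda x,y:(160+x/2.9,255+y/2.9)
L=plane("scene",f(506,197),.11);R=plane("scene",f(318,150),.11)
print("hubs",L,R,np.linalg.norm(L-R),"yaw",np.arctan2(-(L-R)[0],(L-R)[1]))
a=plane("scene",f(45,190),.12);b=plane("scene",f(717,373),.12);d=b-a
print("board",a,b,np.linalg.norm(d),"yaw",np.arctan2(-d[0],d[1]))
for nm,p in(("tipL",(762,232)),("tipR",(93,98))):print(nm,plane("scene",f(*p),.11))
print("jar",plane("scene",f(640,38),.16),plane("side",(248,217),.16))
g=lambda x,y:(155+x/1.5,140+(y-435)/1.5)
a=plane("scene",g(36,499),.13);b=plane("scene",g(106,522),.13);print("handle",a,b,np.linalg.norm(a-b),(a+b)/2)
k=lambda x,y:(345+x/3,145+(y-435)/3)
a=plane("side",k(490-415,490),.13);b=plane("side",k(572-415,440),.13);print("handle side",a,b,np.linalg.norm(a-b),(a+b)/2)
print("bowl",plane("scene",f(279,72),.042),"mug",plane("scene",f(462,120),.076))
print("tea",plane("scene",(340,235),.068),"flask",plane("scene",(90,203),.24),"tin",plane("scene",(527,316),.12))
```

```text
hubs [0.68490328 0.08591362 0.11      ] [ 0.67451422 -0.04237877  0.11      ] 0.12871234502515858 yaw -0.08080318469144
board [ 0.75210992 -0.19810724  0.12      ] [0.78881041 0.23185622 0.12      ] 0.43152694551700344 yaw -0.08515082385544465
tipL [0.67621682 0.24686318 0.11      ]
tipR [ 0.66482817 -0.20481383  0.11      ]
jar [0.57597975 0.15161632 0.16      ] [0.57150179 0.13873312 0.16      ]
handle [ 0.37539871 -0.35882003  0.13      ] [ 0.40577587 -0.23021379  0.13      ] 0.13214514013293163 [ 0.39058729 -0.29451691  0.13      ]
handle side [ 0.38702379 -0.24650697  0.13      ] [ 0.34187143 -0.36327782  0.13      ] 0.12519651200162657 [ 0.36444761 -0.3048924   0.13      ]
bowl [ 0.55587142 -0.11546311  0.042     ] mug [0.59994944 0.03589915 0.076     ]
tea [0.40461445 0.03661589 0.068     ] flask [ 0.60374615 -0.42173549  0.24      ] tin [0.59863309 0.42771707 0.12      ]
```

Smallest y is the mat at scene pixel (473,281), about (0.417,0.343), so that is the one farthest to the robot's right. The other disc is at y≈0.47. The larger caddy is the one at (207,215), and the crop confirms both. The hub spacing comes out at 129 mm (130 given) and the board at 431 mm (440 given), so the rack pose holds up: origin about (0.679,0.023), yaw about -0.083. The jar is at about (0.574,0.146).

```bash
python3 -m handwheel '{"grip":[-1,-1,-1,-1,-1],"slide":[[36,-12,0],[36,-12,0],[36,-12,0],[36,-12,0],[0,0,0]],"spin":[0,0,0,0,0]}' 60
python3 - <<'E'
from h import *
import pickle
from station import manip
p=cams.camera_params("wrist");im=cams.grab_frame("wrist")[:,:,::-1]
cv2.imwrite("pics/w1.png",im);pickle.dump(p,open("w1.pkl","wb"));print(proj("w",(.574,.146,.16),p),p["t"],p["R"])
E
```

```text
time_s: 0.52
tool_pos: [0.5743, 0.1499, 0.2308]
eef_rot: [-3.139, -0.003, 1.576]
ft_force: [0.6, -1.1, 0.1]
grip_width: 0.0853
gripper_force: 0.0
[316.33276975 259.66204452] [-0.57416672  0.10292222  0.4224481 ] [[ 9.99985681e-01  5.00958662e-03 -1.88176651e-03]
 [ 5.33897290e-03 -9.57862292e-01  2.87178212e-01]
 [-3.63829052e-04 -2.87184147e-01 -9.57875322e-01]]
```

View pics/w1.png

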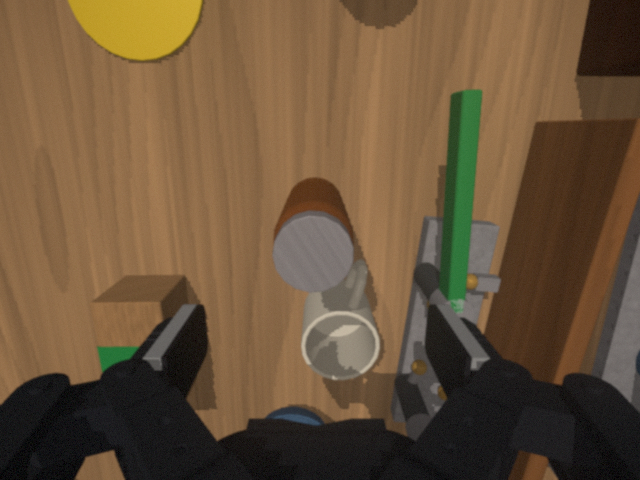

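The wrist view puts the jar lid's centre at (314,252), between the fingers. The arm tip is at (469,92), the hub at (457,300), and the mat is top left.

```bash
python3 - <<'E'
from h import *
import pickle
p=pickle.load(open("w1.pkl","rb"))
print("jar",plane("",(314,252),.16,p),"tip",plane("",(469,92),.11,p),"hub",plane("",(457,303),.11,p))
E
python3 -m handwheel '{"grip":[-1,-1,-1,-1,-1],"slide":[[0,0,26],[0,0,26],[0,0,26],[0,0,26],[0,0,26]],"spin":[0,0,0,0,0]}' 60
```

```text
jar [0.57256465 0.15090235 0.16      ] tip [0.67406371 0.24588293 0.11      ] hub [0.68350536 0.09297073 0.11      ]
time_s: 0.98
tool_pos: [0.5772, 0.1427, 0.0999]
eef_rot: [-3.142, 0.001, 1.57]
ft_force: [-0.1, 1.1, 0.2]
grip_width: 0.0856
gripper_force: 0.0
```

```bash
python3 -m handwheel '{"grip":[-1,0.3,0.6,0.6,0.6],"slide":[[7,-3,0],[0,0,0],[0,0,0],[0,0,0],[0,0,0]],"spin":[0,0,0,0,0]}' 60; python3 -m handwheel '{"grip":[1,1,1,1,1],"slide":[[0,0,0],[0,0,0],[0,0,0],[0,0,0],[0,0,0]],"spin":[0,0,0,0,0]}' 60
```

```text
time_s: 1.4
tool_pos: [0.5757, 0.1511, 0.1039]
eef_rot: [3.138, -0.0, 1.571]
ft_force: [-0.5, -1.0, 3.6]
grip_width: 0.0541
gripper_force: 64.3
time_s: 1.82
tool_pos: [0.5757, 0.1511, 0.1039]
eef_rot: [3.138, -0.0, 1.571]
ft_force: [-0.3, 0.1, 6.6]
grip_width: 0.0538
gripper_force: 64.5
```

```bash
python3 -m handwheel '{"grip":[1,1,1,1],"slide":[[0,0,-10],[0,0,-20],[0,0,-20],[0,0,0]],"spin":[0,0,0,0]}' 60
python3 - <<'E'
from h import *
cv2.imwrite("pics/s2.png",cams.grab_frame("side")[120:360,150:470,::-1].repeat(2,0).repeat(2,1))
E
```

```text
time_s: 2.15
tool_pos: [0.5767, 0.1513, 0.1562]
eef_rot: [3.134, -0.001, 1.571]
ft_force: [2.2, -0.4, -1.5]
grip_width: 0.0541
gripper_force: 64.5
```

View pics/s2.png

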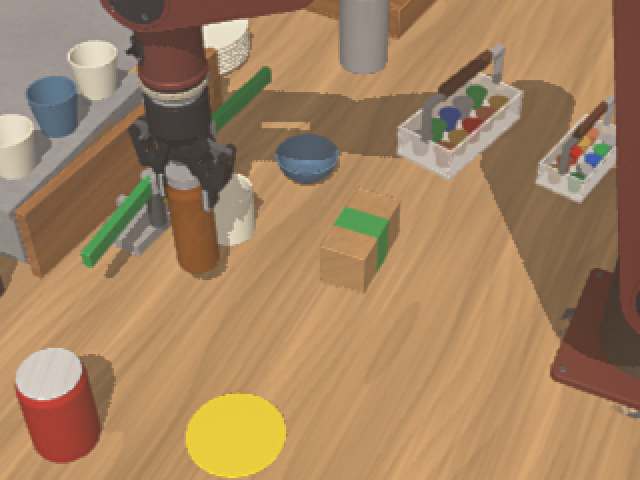

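The jar is lifted and upright, at about (195,220) in the crop, and clear of the arm. Next I carry it to the mat.

```bash
python3 -m handwheel '{"grip":[1,1,1,1,1],"slide":[[12,-10,0],[22,-18,0],[25,-21,0],[25,-21,0],[25,-21,0]],"spin":[0,0,0,0,0]}' 60;  python3 -m handwheel '{"grip":[1,1,1,1,1],"slide":[[25,-21,0],[25,-21,0],[21,-18,0],[12,-10,0],[0,0,0]],"spin":[0,0,0,0,0]}' 60
```

```text
time_s: 2.62
tool_pos: [0.4803, 0.2606, 0.1492]
eef_rot: [-3.138, 0.001, 1.57]
ft_force: [0.8, 0.8, -3.2]
grip_width: 0.0542
gripper_force: 64.4
time_s: 3.03
tool_pos: [0.4089, 0.3449, 0.1493]
eef_rot: [-3.138, 0.001, 1.574]
ft_force: [-0.3, -0.5, -3.3]
grip_width: 0.0539
gripper_force: 64.5
```

```bash
python3 -m handwheel '{"grip":[1,1,1,1,1],"slide":[[0,6,10],[0,0,16],[0,0,10],[0,0,3],[0,0,0]],"spin":[0,0,0,0,0]}' 60;  python3 -m handwheel '{"grip":[1,1,1],"slide":[[0,0,3],[0,0,2],[0,0,0]],"spin":[0,0,0]}' 60
```

```text
time_s: 3.45
tool_pos: [0.4182, 0.3415, 0.11]
eef_rot: [-3.138, 0.002, 1.57]
ft_force: [0.2, 0.3, -2.9]
grip_width: 0.0538
gripper_force: 64.4
time_s: 3.7
tool_pos: [0.4197, 0.3432, 0.1081]
eef_rot: [3.14, -0.001, 1.57]
ft_force: [1.0, -0.3, -3.5]
grip_width: 0.0538
gripper_force: 64.6
```

```bash
python3 -m handwheel '{"grip":[1,1],"slide":[[0,0,2],[0,0,0]],"spin":[0,0]}' 60;  python3 -m handwheel '{"grip":[1,1],"slide":[[0,0,2],[0,0,0]],"spin":[0,0]}' 60
```

```text
time_s: 3.87
tool_pos: [0.4198, 0.3439, 0.1079]
eef_rot: [3.14, -0.002, 1.571]
ft_force: [-4.6, -0.9, 10.3]
grip_width: 0.0544
gripper_force: 66.2
time_s: 4.03
tool_pos: [0.42, 0.3445, 0.1079]
eef_rot: [3.139, -0.003, 1.571]
ft_force: [-8.1, -3.4, 21.9]
grip_width: 0.0539
gripper_force: 67.8
```

```bash
python3 -m handwheel '{"grip":[1,0.2,-0.3,-1,-1],"slide":[[0,0,-3],[0,0,0],[0,0,0],[0,0,0],[0,0,0]],"spin":[0,0,0,0,0]}' 20;  python3 -m handwheel '{"grip":[-1,-1,-1,-1,-1],"slide":[[0,0,0],[0,0,-20],[0,0,-30],[0,0,-35],[0,0,-35]],"spin":[0,0,0,0,0]}'
python3 - <<'E'
from h import *
p=cams.camera_params("wrist");w=cams.grab_frame("wrist")[:,:,::-1]
s=cams.grab_frame("side")[:,:,::-1]
o=np.hstack([cv2.resize(w,(400,300)),cv2.resize(s,(400,300))])
cv2.imwrite("pics/s3.png",o);print(proj("",(.417,.343,.16),p)*.625)
E
```

```text
time_s: 4.45
tool_pos: [0.4191, 0.343, 0.1062]
eef_rot: [3.141, -0.0, 1.571]
ft_force: [1.1, 0.9, 0.9]
grip_width: 0.0776
gripper_force: 0.0
time_s: 4.87
tool_pos: [0.4183, 0.3425, 0.2265]
eef_rot: [-3.139, 0.001, 1.571]
ft_force: [1.2, -0.1, 0.6]
grip_width: 0.0854
gripper_force: 0.0
[196.74225388 159.17827279]
```

View pics/s3.png

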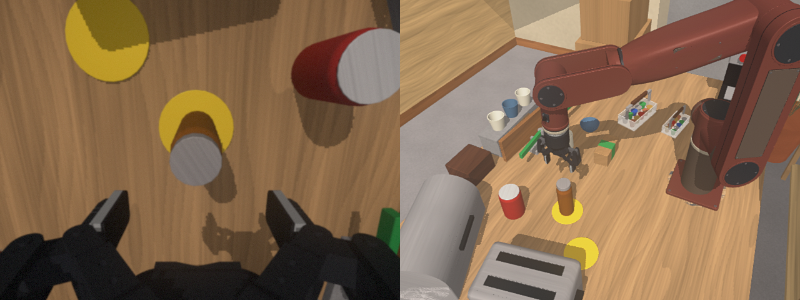

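The jar stands upright, with its foot within the yellow disc at (196,125) in the left half of the picture. Next is the left arm, so I work out the waypoints for pushing both arms.

```bash
cat > arms.py <<'E'
import numpy as np
phi=-.083; O=np.array([.6786,.0242]); ex=np.array([np.cos(phi),np.sin(phi)]); ey=np.array([-ex[1],ex[0]])
def W(x,y): return O+x*ex+y*ey
def pt(side,th,r=.12,extra=0.):
    d=-np.sin(th)*ex+side*np.cos(th)*ey; n=np.cos(th)*ex+side*np.sin(th)*ey
    return W(0,side*.065)+r*d+n*(.007+.0145*abs(n[0])+.012*abs(n[1])+extra)
E
python3 - <<'E'
from arms import *
for s in(1,-1):
    q=[pt(s,.1,.12,.02)]+[pt(s,t) for t in np.linspace(.05,1.55,11)]
    print(s,"start",q[0].round(4)); 
    for a,b,t in zip(q,q[1:],np.linspace(.05,1.55,11)): print(round(t,2),b.round(3),"tool",((b-a)[::-1]*1000).round(1))
print("rest",W(-.1,0))
E
python3 -m handwheel '{"grip":[-1,0,1,1,1],"slide":[[0,20,0],[-20,38,0],[-20,38,0],[-20,38,0],[-20,38,0]],"spin":[0,0,0,0,0]}' 40
```

```text
1 start [0.7236 0.2097]
0.05 [0.71  0.208] tool [ -1.5 -13.8]
0.2 [0.693 0.211] tool [  2.6 -17.2]
0.35 [0.676 0.211] tool [  0.3 -17. ]
0.5 [0.658 0.209] tool [ -2.2 -17.3]
0.65 [0.641 0.204] tool [ -4.9 -17.2]
0.8 [0.625 0.196] tool [ -7.6 -16.6]
0.95 [0.609 0.186] tool [-10.3 -15.6]
1.1 [0.595 0.173] tool [-12.9 -14. ]
1.25 [0.583 0.158] tool [-15.3 -12. ]
1.4 [0.573 0.141] tool [-17.3  -9.5]
1.55 [0.567 0.122] tool [-18.9  -6.7]
-1 start [ 0.6941 -0.1665]
0.05 [ 0.68  -0.163] tool [  3.9 -14. ]
0.2 [ 0.663 -0.163] tool [ -0. -17.]
0.35 [ 0.646 -0.16 ] tool [  2.5 -17.3]
0.5 [ 0.629 -0.155] tool [  5.2 -17.1]
0.65 [ 0.612 -0.147] tool [  7.9 -16.5]
0.8 [ 0.597 -0.136] tool [ 10.6 -15.4]
0.95 [ 0.583 -0.123] tool [ 13.2 -13.8]
1.1 [ 0.571 -0.108] tool [ 15.5 -11.8]
1.25 [ 0.562 -0.09 ] tool [17.5 -9.3]
1.4 [ 0.555 -0.071] tool [19.1 -6.3]
1.55 [ 0.552 -0.053] tool [18.3 -3.2]
rest [0.57894425 0.03249047]
time_s: 5.38
tool_pos: [0.5876, 0.2643, 0.2252]
eef_rot: [-3.141, 0.0, 1.571]
ft_force: [-0.0, 1.1, 0.3]
grip_width: 0.0391
gripper_force: 0.0
```

```bash
python3 -m handwheel '{"grip":[1,1,1,1,1],"slide":[[-14,34,0],[-14,34,0],[-14,34,0],[-12,32,0],[0,0,0]],"spin":[0,0,0,0,0]}' 40
python3 - <<'E'
from h import *
from station import manip
s=manip.observe();print(s["tool_pos"],s["grip_width"])
p=cams.camera_params("wrist");w=cams.grab_frame("wrist")[:,:,::-1]
cv2.imwrite("pics/w4.png",w)
for q in((.684,.089,.11),(.675,.246,.11),(.722,.21,.11)):print(proj("",q,p))
for s,c,m in blobs(w,(55,150,60),(75,255,255),300):
    ys,xs=np.nonzero(m);print(s,c,cv2.minAreaRect(np.c_[xs,ys].astype(np.float32)))
E
```

```text
time_s: 5.8
tool_pos: [0.7244, 0.2069, 0.2218]
eef_rot: [-3.14, 0.002, 1.566]
ft_force: [-0.5, 0.1, -1.3]
grip_width: -0.0
gripper_force: 0.0
[0.72444252 0.20685497 0.22178805] -3.6933537762716566e-05
[267.01662969 375.58647861]
[243.85059985 179.14364486]
[313.38287036 229.94734556]
[254, 301, 18, 51, 443] [261.61625282 331.10835214] ((261.8153991699219, 326.02313232421875), (49.11774826049805, 15.752410888671875), 82.87498474121094)
[0, 404, 28, 33, 698] [ 10.8495702  421.37249284] ((12.61062240600586, 420.1593017578125), (31.66304588317871, 27.272790908813477), 86.18592071533203)
```

View pics/w4.png

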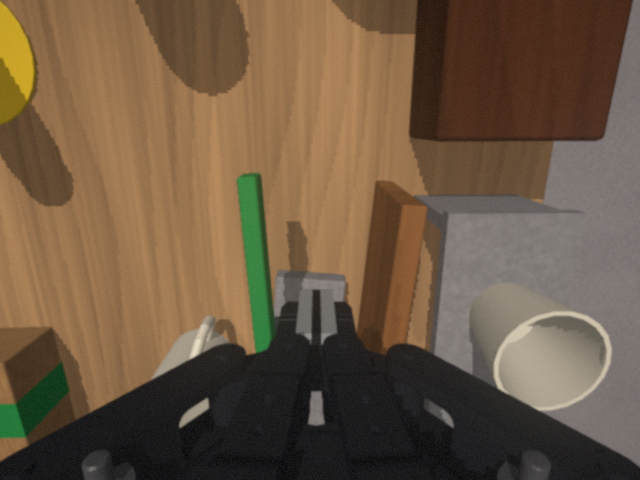

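The view shows the shut fingers at (316,310), in the gap between the green arm (tip about (249,177), predicted (244,179)) and the board at (400,190). The gap is clear, so I descend.

```bash
python3 -m handwheel '{"grip":[1,1,1,1,1],"slide":[[0,0,36],[0,0,36],[0,0,36],[0,0,36],[0,0,0]],"spin":[0,0,0,0,0]}' 40;python3 -m handwheel '{"grip":[1,1,1,1,1],"slide":[[0,-14,0],[2,-17,0],[0,-17,0],[-2,-17,0],[-5,-17,0]],"spin":[0,0,0,0,0]}';python3 -m handwheel '{"grip":[1,1,1,1],"slide":[[-8,-17,0],[-10,-15,0],[-7,-7,0],[-6,-7,0]],"spin":[0,0,0,0]}'
```

```text
time_s: 6.27
tool_pos: [0.7131, 0.2108, 0.0713]
eef_rot: [-3.125, 0.003, 1.571]
ft_force: [-2.0, -1.1, -2.0]
grip_width: 0.0004
gripper_force: 0.0
time_s: 6.68
tool_pos: [0.6388, 0.2074, 0.085]
eef_rot: [3.138, -0.001, 1.572]
ft_force: [1.9, -0.3, 0.3]
grip_width: -0.0001
gripper_force: 0.9
time_s: 7.02
tool_pos: [0.5928, 0.1756, 0.0845]
eef_rot: [3.139, -0.001, 1.571]
ft_force: [2.5, 0.7, 0.4]
grip_width: 0.0
gripper_force: 1.1
```

```bash
python3 -m handwheel '{"grip":[1,1,1,1,1],"slide":[[-8,-7,6],[-8,-6,0],[-9,-5,0],[-9,-4,0],[-9,-3,0]],"spin":[0,0,0,0,0]}' 40;python3 -m handwheel '{"grip":[1,1,1],"slide":[[-8,-2,0],[-6,0,0],[0,0,0]],"spin":[0,0,0]}';python3 - <<'E'
from h import *
w=cams.grab_frame("scene")[:,:,::-1]
cv2.imwrite("pics/s5.png",w)
for s,c,m in blobs(w,(55,150,60),(75,255,255),150): print(s,c)
print([proj("scene",q) for q in((.684,.089,.11),(.520,.103,.11))])
E
```

```text
time_s: 7.43
tool_pos: [0.5667, 0.1313, 0.0763]
eef_rot: [-3.14, 0.001, 1.571]
ft_force: [-0.5, 1.1, 0.5]
grip_width: -0.0003
gripper_force: 0.0
time_s: 7.68
tool_pos: [0.5651, 0.1168, 0.0759]
eef_rot: [-3.14, 0.001, 1.569]
ft_force: [-0.5, -0.4, 0.1]
grip_width: 0.0001
gripper_force: 0.0
[317, 224, 22, 41, 617] [326.26256078 243.44408428]
[334, 268, 21, 52, 332] [345.07831325 297.35542169]
[191, 286, 71, 29, 816] [226.33088235 299.82720588]
[array([336.22435317, 322.84735338]), array([360.0585975 , 262.02551951])]
```

```bash
python3 -m handwheel '{"grip":[1,1,1,1,1],"slide":[[12,0,0],[8,0,-30],[0,0,-40],[0,0,-40],[0,0,-35]],"spin":[0,0,0,0,0]}' 40;python3 -m handwheel '{"grip":[1,1,1,1,1],"slide":[[-28,10,0],[-36,16,0],[-36,16,0],[-36,16,0],[-36,16,0]],"spin":[0,0,0,0,0]}';python3 -m handwheel '{"grip":[1,1,1,1,1],"slide":[[-36,16,0],[-36,16,0],[-36,14,0],[-22,8,0],[0,0,0]],"spin":[0,0,0,0,0]}';python3 - <<'E'
from h import *
w=cams.grab_frame("wrist")[:,:,::-1];s=cams.grab_frame("scene")[:,:,::-1]
p=cams.camera_params("wrist")
print(proj("",(.6595,-.205,.11),p)/2, proj("",(.673,-.041,.11),p)/2)
o=np.zeros((600,720,3),np.uint8); o[:240,:320]=cv2.resize(w,(320,240)); o[240:600,:720]=cv2.resize(s[220:400,160:520],(720,360),interpolation=cv2.INTER_CUBIC)
cv2.imwrite("pics/s6.png",o)
print([(proj("scene",q)-(160,220))*2+(0,240) for q in((.684,.089,.11),(.520,.103,.11))])
E
```

```text
time_s: 8.15
tool_pos: [0.5655, 0.14, 0.2236]
eef_rot: [3.141, -0.0, 1.572]
ft_force: [0.3, -0.5, -0.2]
grip_width: 0.0003
gripper_force: 0.0
time_s: 8.57
tool_pos: [0.6404, -0.0336, 0.2215]
eef_rot: [3.141, -0.0, 1.572]
ft_force: [-0.6, 0.1, -0.4]
grip_width: -0.0
gripper_force: 0.0
time_s: 8.98
tool_pos: [0.6946, -0.1677, 0.2203]
eef_rot: [-3.142, 0.001, 1.567]
ft_force: [-0.3, 0.2, 0.2]
grip_width: 0.0001
gripper_force: 0.0
[135.20863957 144.83319451] [141.37995921  21.67724748]
[array([352.44870634, 445.69470677]), array([400.11719499, 324.05103902])]
```

View pics/s6.png

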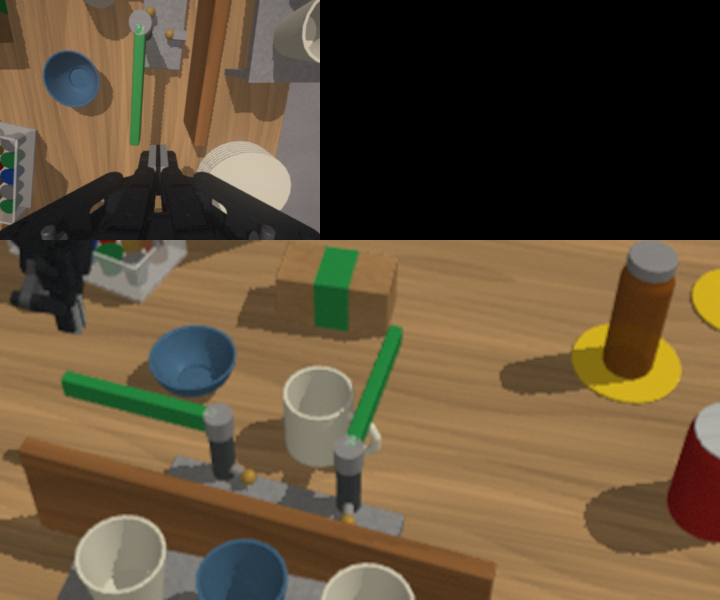

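The left arm is out: its tip is at (396,328), against (400,324) predicted. The right arm is seen exactly where predicted, and the fingers are behind it.

```bash
python3 -m handwheel '{"grip":[1,1,1,1,1],"slide":[[0,0,36],[0,0,37],[0,0,37],[0,0,36],[0,0,0]],"spin":[0,0,0,0,0]}' 40;python3 -m handwheel '{"grip":[1,1,1,1,1],"slide":[[4,-14,0],[0,-17,0],[2,-17,0],[5,-17,0],[8,-17,0]],"spin":[0,0,0,0,0]}';python3 -m handwheel '{"grip":[1,1,1,1],"slide":[[11,-15,0],[13,-14,0],[8,-6,0],[8,-6,0]],"spin":[0,0,0,0]}';python3 -m handwheel '{"grip":[1,1,1,1,1],"slide":[[9,-5,0],[9,-4,0],[10,-3,0],[9,-3,0],[9,-2,0]],"spin":[0,0,0,0,0]}';python3 -m handwheel '{"grip":[1,1,1],"slide":[[9,-1,0],[6,0,0],[0,0,0]],"spin":[0,0,0]}'
```

```text
time_s: 9.5
tool_pos: [0.6899, -0.1601, 0.069]
eef_rot: [-3.133, -0.003, 1.573]
ft_force: [0.7, 0.8, 1.3]
grip_width: -0.0001
gripper_force: 0.0
time_s: 9.92
tool_pos: [0.612, -0.1428, 0.0767]
eef_rot: [3.139, 0.0, 1.572]
ft_force: [3.2, -0.3, -0.5]
grip_width: 0.0001
gripper_force: 1.2
time_s: 10.25
tool_pos: [0.5714, -0.1033, 0.0767]
eef_rot: [3.138, 0.001, 1.572]
ft_force: [3.8, -4.4, -1.0]
grip_width: -0.0001
gripper_force: 2.2
time_s: 10.67
tool_pos: [0.5525, -0.0571, 0.0749]
eef_rot: [-3.14, -0.001, 1.571]
ft_force: [-0.4, -0.2, -0.3]
grip_width: -0.0002
gripper_force: 0.0
time_s: 10.92
tool_pos: [0.5523, -0.0535, 0.0752]
eef_rot: [-3.141, 0.018, 1.572]
ft_force: [-2.6, -43.2, -6.1]
grip_width: -0.0005
gripper_force: 21.8
```

```bash
python3 -m handwheel '{"grip":[1,1,1,1,1],"slide":[[-14,0,0],[-10,0,-20],[0,0,-40],[0,0,-40],[0,0,-40]],"spin":[0,0,0,0,0]}' 40;python3 -m handwheel '{"grip":[0,-1,-1,-1,-1],"slide":[[-20,-10,-40],[-33,-23,0],[-36,-26,0],[-36,-26,0],[-36,-26,0]],"spin":[0,0,0,0,0]}';python3 -m handwheel '{"grip":[-1,-1,-1,-1],"slide":[[-36,-26,0],[-30,-25,0],[-12,-8,0],[0,0,0]],"spin":[0,0,0,0]}';python3 - <<'E'
from h import *
import pickle
p=cams.camera_params("wrist");w=cams.grab_frame("wrist")[:,:,::-1];s=cams.grab_frame("scene")[:,:,::-1]
pickle.dump(p,open("w7.pkl","wb"))
o=np.zeros((600,640,3),np.uint8); o[:480]=w; o[480:,:]=0
cv2.imwrite("pics/w7full.png",w);t=cv2.resize(s[250:340,180:380],(267,120)); o[480:,:267]=t
cv2.imwrite("pics/w7.png",o); cv2.imwrite("pics/s7full.png",s)
for s_,c,m in blobs(s,(55,150,60),(75,255,255),150): print(s_,c)
print([proj("scene",q) for q in((.684,.089,.11),(.520,.103,.11),(.673,-.041,.11),(.509,-.027,.11))])
E
```

```text
time_s: 11.33
tool_pos: [0.5515, -0.0671, 0.2159]
eef_rot: [-3.139, -0.001, 1.57]
ft_force: [1.4, -0.3, -0.2]
grip_width: 0.0002
gripper_force: 0.0
time_s: 11.75
tool_pos: [0.4461, -0.2204, 0.2517]
eef_rot: [-3.142, -0.0, 1.572]
ft_force: [0.3, -1.5, 0.8]
grip_width: 0.0604
gripper_force: 0.0
time_s: 12.08
tool_pos: [0.3879, -0.2979, 0.2515]
eef_rot: [-3.141, 0.0, 1.566]
ft_force: [1.3, 0.5, 0.1]
grip_width: 0.0854
gripper_force: 0.0
[317, 224, 22, 41, 617] [326.26256078 243.44408428]
[270, 250, 31, 55, 499] [286.06012024 276.96192385]
[334, 263, 26, 57, 451] [347.5232816 291.345898 ]
[array([336.22435317, 322.84735338]), array([360.0585975 , 262.02551951]), array([270.58816101, 306.24725874]), array([300.22766063, 248.68188556])]
```

View pics/w7.png

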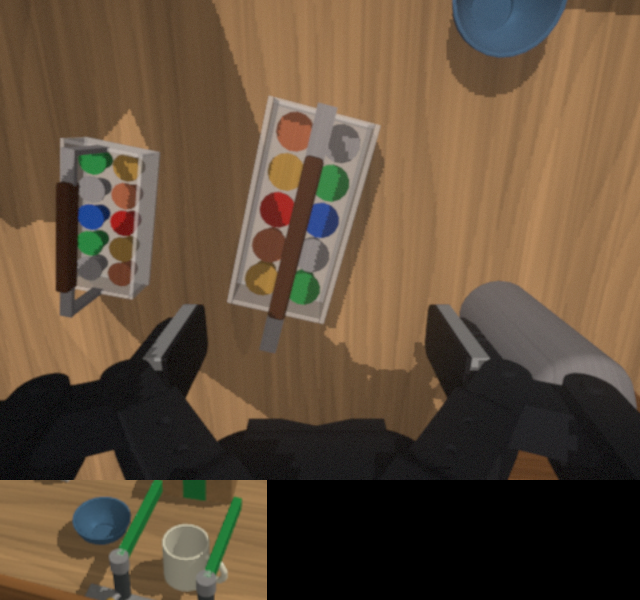

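Both arms are out and parallel in the inset. The larger caddy lies in the middle. Its handle bar runs (316,157) to (277,318), its rim corners are (271,98), (379,124), (325,321) and (229,301), and the small look-alike is on the left at (105,220).

Run:
```python
from h import *
import pickle
p=pickle.load(open("w7.pkl","rb"))
a=plane("",(316,157),.13,p);b=plane("",(277,318),.13,p);d=a-b
print(a,b,np.linalg.norm(d),(a+b)/2,"yaw",np.arctan2(-d[0],d[1]))
c=[plane("",q,.055,p) for q in((271,98),(379,124),(325,321),(229,301))]
print(np.mean(c,0),[np.linalg.norm(c[i]-c[i-1]).round(3) for i in range(4)],[np.degrees(np.arctan2(-(u-v)[0],(u-v)[1])) for u,v in((c[0],c[3]),(c[1],c[2]))])
s=cv2.imread("pics/s7full.png")
# arms: direction of left/right edges at z=.11
for n,x0 in(("R",(270,250,31,55)),("L",(334,263,26,57))):
    for s_,cc,m in blobs(s,(55,150,60),(75,255,255),150):
        if s_[0]==x0[0]:
            ys,xs=np.nonzero(m);vx,vy,px,py=cv2.fitLine(np.c_[xs,ys].astype(np.float32),cv2.DIST_L2,0,.01,.01).ravel()
            q=[plane("scene",(px+k*vx,py+k*vy),.105) for k in(-20,20)];print(n,q,np.arctan2(*(q[1]-q[0])[[1,0]]))
```

```text
[ 0.38757115 -0.24477295  0.13      ] [ 0.3562077  -0.36916526  0.13      ] 0.12828527679995844 [ 0.37188942 -0.30696911  0.13      ] yaw -0.24698551096188662
[ 0.3718841  -0.30715532  0.055     ] [np.float64(0.196), np.float64(0.095), np.float64(0.197), np.float64(0.099)] [np.float64(-14.601852139546159), np.float64(-13.64420174245018)]
R [array([ 0.63865509, -0.03903947,  0.105     ]), array([ 0.53649649, -0.03079647,  0.105     ])] 3.061078860179508
L [array([0.64855585, 0.0893273 , 0.105     ]), array([0.54715097, 0.09712665, 0.105     ])] 3.06483077734636
```

```bash
python3 -m handwheel '{"grip":[-1,-1,-1],"slide":[[-9,-16,0],[0,0,0],[0,0,0]],"spin":[0,7.1,7.1]}' 80;python3 -m handwheel '{"grip":[-1,-1,-1,-1,-1],"slide":[[0,0,36],[0,0,36],[0,0,36],[0,0,36],[0,0,0]],"spin":[0,0,0,0,0]}' 80; python3 -m handwheel '{"grip":[-1],"slide":[[0,0,0]],"spin":[0]}'
```

```text
time_s: 12.43
tool_pos: [0.3745, -0.3036, 0.2515]
eef_rot: [-3.141, -0.001, 1.319]
ft_force: [0.2, -0.7, -0.7]
grip_width: 0.0853
gripper_force: 0.0
time_s: 12.85
tool_pos: [0.371, -0.299, 0.1003]
eef_rot: [-3.131, -0.008, 1.325]
ft_force: [-1.6, 2.2, -1.1]
grip_width: 0.0854
gripper_force: 0.0
time_s: 12.93
tool_pos: [0.3734, -0.3023, 0.1061]
eef_rot: [-3.137, -0.003, 1.325]
ft_force: [-0.2, -0.8, 0.1]
grip_width: 0.0854
gripper_force: 0.0
```

```bash
python3 -m handwheel '{"grip":[-1,0.5,1,1,1],"slide":[[-5,0,5],[0,0,0],[0,0,0],[0,0,0],[0,0,0]],"spin":[0,0,0,0,0]}' 80;python3 -m handwheel '{"grip":[1,1,1,1,1],"slide":[[0,0,0],[0,0,0],[0,0,0],[0,0,0],[0,0,0]],"spin":[0,0,0,0,0]}' 80;python3 -m handwheel '{"grip":[1,1,1,1,1],"slide":[[0,0,0],[0,0,-6],[0,0,-12],[0,0,-12],[0,0,0]],"spin":[0,0,0,0,0]}' 80
```

```text
time_s: 13.35
tool_pos: [0.3732, -0.3105, 0.104]
eef_rot: [3.14, 0.001, 1.323]
ft_force: [0.9, 0.1, -0.4]
grip_width: 0.0385
gripper_force: 0.0
time_s: 13.77
tool_pos: [0.3723, -0.3098, 0.103]
eef_rot: [-3.141, 0.0, 1.323]
ft_force: [-3.6, 1.0, 5.3]
grip_width: 0.0129
gripper_force: 79.3
time_s: 14.18
tool_pos: [0.3739, -0.311, 0.1351]
eef_rot: [3.138, 0.002, 1.323]
ft_force: [1.4, -1.2, -2.2]
grip_width: 0.0128
gripper_force: 78.1
```

```bash
python3 -m handwheel '{"grip":[1,1,1,1,1],"slide":[[0,0,-20],[0,0,-35],[0,0,-35],[0,0,-30],[0,0,-10]],"spin":[0,0,0,0,0]}' 80;python3 -m handwheel '{"grip":[1,1,1,1,1],"slide":[[0,0,0],[0,0,0],[0,0,0],[0,0,0],[0,0,0]],"spin":[-2,-3,-3,-1.5,0]}';python3 - <<'E'
from h import *
from station import manip
s=manip.observe();a=s["eef_rot"][2];d=np.array([.579,.0315])-np.array(s["tool_pos"][:2])
tx=np.array([np.cos(a),np.sin(a)]);ty=np.array([np.sin(a),-np.cos(a)]);print(s["tool_pos"],a,"tool dx dy mm",d@tx*1000-3,d@ty*1000)
E
```

```text
time_s: 14.6
tool_pos: [0.3743, -0.3115, 0.2679]
eef_rot: [3.135, 0.005, 1.323]
ft_force: [0.6, -0.9, -2.4]
grip_width: 0.0127
gripper_force: 78.7
time_s: 15.02
tool_pos: [0.3723, -0.3093, 0.2609]
eef_rot: [-3.14, -0.001, 1.49]
ft_force: [0.3, -0.2, -3.8]
grip_width: 0.0129
gripper_force: 78.7
[ 0.37225455 -0.30929243  0.26094577] 1.4896973489897687 tool dx dy mm 353.42081558461575 178.45830406393387
```

```bash
python3 -m handwheel '{"grip":[1,1,1,1,1],"slide":[[15,8,0],[25,13,0],[32,16,0],[35,18,0],[35,17,0]],"spin":[0,0,0,0,0]}' 80;python3 -m handwheel '{"grip":[1,1,1,1,1],"slide":[[35,18,0],[35,17,0],[35,18,0],[32,16,0],[28,14,0]],"spin":[0,0,0,0,0]}';python3 -m handwheel '{"grip":[1,1,1,1,1],"slide":[[25,13,0],[15,7,0],[6,3,0],[0,0,0],[0,0,0]],"spin":[0,0,0,0,0]}';python3 - <<'E'
from h import *
import pickle
from station import manip
s=manip.observe();print(s["tool_pos"],s["eef_rot"])
p=cams.camera_params("wrist");w=cams.grab_frame("wrist")[:,:,::-1]
pickle.dump(p,open("w8.pkl","wb"))
cv2.imwrite("pics/w8f.png",w)
a=cams.grab_frame("scene")[160:360,200:440,::-1]
o=np.zeros((600,800,3),np.uint8);o[:300,:400]=cv2.resize(w,(400,300));o[:333,400:]=cv2.resize(a,(400,333))
b=cams.grab_frame("side")[60:270,160:400,::-1];o[300:600,:343]=cv2.resize(b,(343,300))
cv2.imwrite("pics/s8.png",o)
E
```

```text
time_s: 15.43
tool_pos: [0.4563, -0.1728, 0.2615]
eef_rot: [-3.141, -0.001, 1.486]
ft_force: [1.2, -1.3, -4.1]
grip_width: 0.0125
gripper_force: 78.7
time_s: 15.85
tool_pos: [0.5528, -0.0139, 0.2613]
eef_rot: [-3.141, -0.001, 1.489]
ft_force: [0.7, -0.1, -4.0]
grip_width: 0.0129
gripper_force: 78.7
time_s: 16.27
tool_pos: [0.5783, 0.027, 0.2617]
eef_rot: [-3.14, 0.001, 1.489]
ft_force: [-0.5, -0.6, -3.4]
grip_width: 0.0128
gripper_force: 78.7
[0.57832669 0.02699735 0.26166407] [-3.13984410e+00  6.61152280e-04  1.48870858e+00]
```

View pics/s8.png

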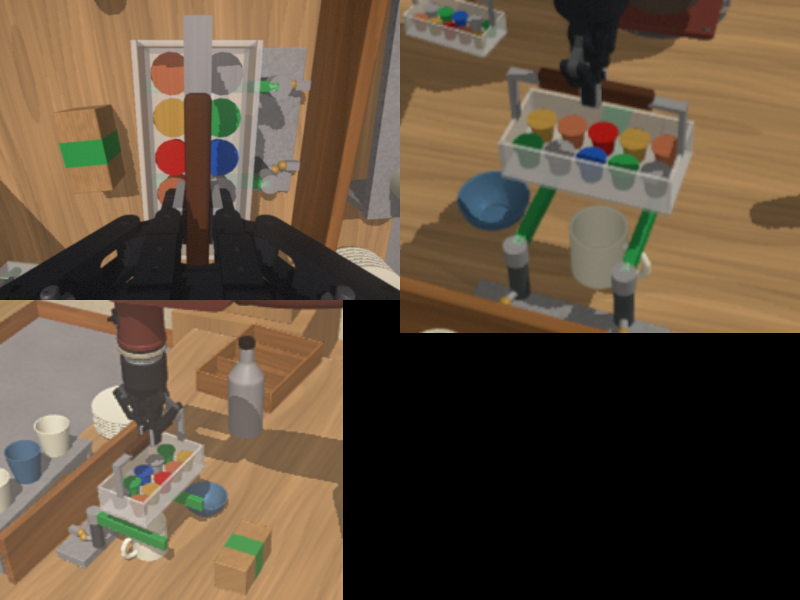

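The caddy hangs level and square over the arms. In the wrist part its rim corners are (133,42) and (263,41), the handle end is at (198,93), and green arm roots show at (268,87) and (255,184).

Run:
```python
from h import *
from arms import *
import pickle
p=pickle.load(open("w8.pkl","rb"));w=cv2.imread("pics/w8f.png")
def rk(X): d=np.array(X[:2])-O; return (d@ex*1000).round(1),(d@ey*1000).round(1)
zr=.2617-.103+.055
a=plane("",(133*1.6,42*1.6),zr,p);b=plane("",(263*1.6,41*1.6),zr,p)
d=b-a;print("rim end rack",rk(a),rk(b),rk((a+b)/2),"w",np.linalg.norm(d),"yaw",np.arctan2(d[1],d[0]))
h=plane("",(198*1.6,93*1.6),zr+.075,p);h2=plane("",(198*1.6,262*1.6),zr+.075,p);print("handle end",rk(h),"other(near)",rk(h2))
for s,c,m in blobs(w,(50,120,60),(80,255,255),40):
    print(s,c.round(0),rk(plane("",c,.11,p)))
```

```text
rim end rack (np.float64(-149.1), np.float64(94.3)) (np.float64(-51.7), np.float64(95.1)) (np.float64(-100.4), np.float64(94.7)) w 0.09738526498089184 yaw -0.07533557430002447
handle end (np.float64(-100.4), np.float64(61.4)) other(near) (np.float64(-100.2), np.float64(-38.6))
[417, 130, 17, 18, 238] [424. 138.] (np.float64(-18.6), np.float64(59.2))
[338, 159, 47, 60, 2198] [358. 189.] (np.float64(-67.2), np.float64(20.4))
[95, 210, 98, 59, 3369] [142. 243.] (np.float64(-244.6), np.float64(-24.8))
[406, 285, 12, 16, 124] [412. 293.] (np.float64(-18.2), np.float64(-69.1))
```

Measured in the same camera, the caddy's centre is at rack (-100,-5) and the midline between the arms at y≈-5, so it is centred and square. I lower it.

```bash
python3 -m handwheel '{"grip":[1,1,1,1,1],"slide":[[0,0,10],[0,0,14],[0,0,10],[0,0,6],[0,0,0]],"spin":[0,0,0,0,0]}' 80;python3 -m handwheel '{"grip":[1,1,1],"slide":[[0,0,3],[0,0,2],[0,0,0]],"spin":[0,0,0]}';python3 -m handwheel '{"grip":[1,1,1],"slide":[[0,0,2],[0,0,0],[0,0,0]],"spin":[0,0,0]}'
```

```text
time_s: 16.83
tool_pos: [0.5775, 0.0271, 0.2202]
eef_rot: [-3.138, 0.0, 1.488]
ft_force: [-0.5, -0.7, -2.8]
grip_width: 0.0128
gripper_force: 78.6
time_s: 17.08
tool_pos: [0.5791, 0.0274, 0.2178]
eef_rot: [3.141, 0.0, 1.489]
ft_force: [-1.0, 1.0, -3.8]
grip_width: 0.0128
gripper_force: 78.7
time_s: 17.33
tool_pos: [0.579, 0.0275, 0.2158]
eef_rot: [3.141, 0.0, 1.489]
ft_force: [0.7, 0.3, -2.9]
grip_width: 0.0127
gripper_force: 78.6
```

```bash
python3 -m handwheel '{"grip":[1,1,1],"slide":[[0,0,2],[0,0,0],[0,0,0]],"spin":[0,0,0]}';python3 -m handwheel '{"grip":[1,1,1],"slide":[[0,0,1],[0,0,0],[0,0,0]],"spin":[0,0,0]}'
```

```text
time_s: 17.58
tool_pos: [0.5788, 0.0275, 0.2135]
eef_rot: [-3.141, 0.0, 1.489]
ft_force: [-0.0, 0.2, -3.1]
grip_width: 0.0128
gripper_force: 78.6
time_s: 17.83
tool_pos: [0.579, 0.0274, 0.2129]
eef_rot: [3.141, -0.0, 1.489]
ft_force: [-0.8, 0.7, -2.5]
grip_width: 0.0126
gripper_force: 78.7
```

```bash
python3 -m handwheel '{"grip":[1,1,1],"slide":[[0,0,1.5],[0,0,0],[0,0,0]],"spin":[0,0,0]}';python3 -m handwheel '{"grip":[1,1,1],"slide":[[0,0,1.5],[0,0,0],[0,0,0]],"spin":[0,0,0]}'
```

```text
time_s: 18.08
tool_pos: [0.5791, 0.0275, 0.2128]
eef_rot: [3.141, 0.0, 1.489]
ft_force: [-4.5, 0.9, 4.9]
grip_width: 0.0126
gripper_force: 79.9
time_s: 18.33
tool_pos: [0.5792, 0.0275, 0.2128]
eef_rot: [3.14, 0.0, 1.489]
ft_force: [-7.9, 0.2, 13.1]
grip_width: 0.0126
gripper_force: 81.0
```

Contact. I ease off, open gradually and rise.

```bash
python3 -m handwheel '{"grip":[1,1,0.7,0.5,0.3],"slide":[[0,0,-2],[0,0,0],[0,0,0],[0,0,0],[0,0,0]],"spin":[0,0,0,0,0]}' 20;python3 -m handwheel '{"grip":[-1,-1,-1,-1,-1],"slide":[[0,0,0],[0,0,0],[0,0,0],[0,0,0],[0,0,0]],"spin":[0,0,0,0,0]}';python3 -m handwheel '{"grip":[-1,-1,-1,-1,-1],"slide":[[0,0,-10],[0,0,-25],[0,0,-30],[0,0,-30],[0,0,0]],"spin":[0,0,0,0,0]}';python3 - <<'E'
from h import *
import pickle
p=cams.camera_params("wrist");w=cams.grab_frame("wrist")[:,:,::-1]
pickle.dump(p,open("w9.pkl","wb"))
cv2.imwrite("pics/w9f.png",w)
a=cams.grab_frame("scene")[:,:,::-1];b=cams.grab_frame("side")[:,:,::-1]
o=np.zeros((600,800,3),np.uint8);o[:300,:400]=cv2.resize(w,(400,300));o[:300,400:]=cv2.resize(a[180:360,180:420],(400,300))
o[300:,:400]=cv2.resize(a,(400,300));o[300:,400:]=cv2.resize(b,(400,300))
cv2.imwrite("pics/s9.png",o)
E
```

```text
time_s: 18.75
tool_pos: [0.5791, 0.0274, 0.2115]
eef_rot: [3.141, 0.0, 1.489]
ft_force: [-0.7, -0.1, -0.1]
grip_width: 0.0296
gripper_force: 0.0
time_s: 19.17
tool_pos: [0.5789, 0.0274, 0.2116]
eef_rot: [-3.142, -0.0, 1.489]
ft_force: [-0.2, 0.7, 0.0]
grip_width: 0.0852
gripper_force: 0.0
time_s: 19.58
tool_pos: [0.5819, 0.0272, 0.3153]
eef_rot: [3.13, 0.0, 1.489]
ft_force: [0.4, 0.1, 0.8]
grip_width: 0.0854
gripper_force: 0.0
```

View pics/s9.png

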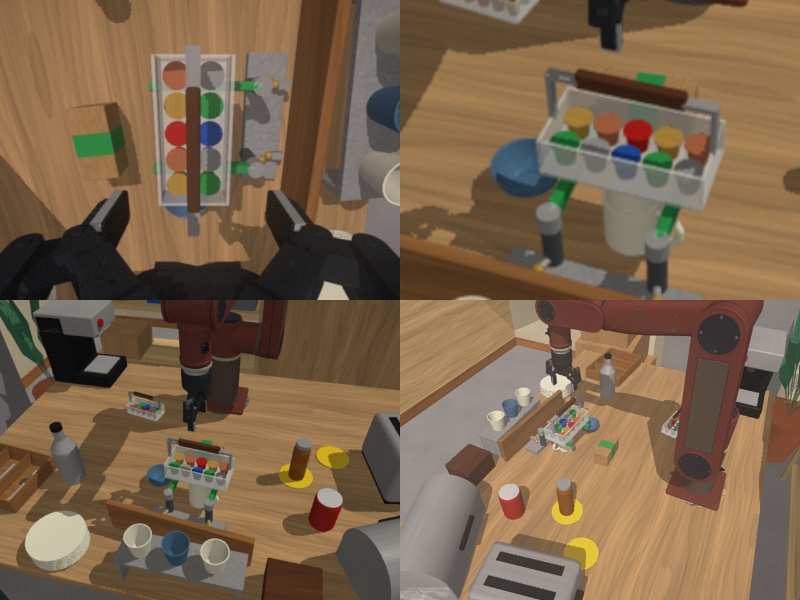

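The caddy sits level across both arms, with the gripper clear of it and the jar standing on its mat. One numerical check of centring before I hand in.

Run:
```python
from h import *
from arms import *
import pickle
p=pickle.load(open("w9.pkl","rb"));w=cv2.imread("pics/w9f.png")
def rk(X): d=np.array(X[:2])-O; return [(d@ex*1000).round(1),(d@ey*1000).round(1)]
c=[rk(plane("",(x*1.6,y*1.6),.165,p)) for x,y in((152,54),(235,54),(229,205),(158,205))];print("rim",c,np.mean(c,0))
h=[rk(plane("",(x*1.6,198*0+y*1.6),.24,p)) for x,y in((193,87),(193,211))];print("handle",h,np.mean(h,0))
for s,cc,m in blobs(w,(50,120,60),(80,255,255),40): print(s,rk(plane("",cc,.105,p)))
```

```text
rim [[np.float64(-148.3), np.float64(96.3)], [np.float64(-51.4), np.float64(96.5)], [np.float64(-50.5), np.float64(-102.3)], [np.float64(-150.8), np.float64(-101.7)]] [-100.25   -2.8 ]
handle [[np.float64(-100.3), np.float64(61.5)], [np.float64(-100.9), np.float64(-65.6)]] [-100.6    -2.05]
[381, 130, 30, 15, 330] [np.float64(-22.7), np.float64(59.1)]
[321, 152, 36, 37, 752] [np.float64(-76.0), np.float64(28.6)]
[116, 202, 84, 50, 2560] [np.float64(-250.5), np.float64(-28.4)]
[371, 259, 26, 19, 375] [np.float64(-24.7), np.float64(-69.5)]
[320, 275, 33, 36, 766] [np.float64(-76.3), np.float64(-96.8)]
```

```bash
python3 -c "
from station import manip
print(manip.hand_in())"
```

```text
the job is handed in; nothing more can be done
None
```

I handed the job in at about 20 s: the jar stands upright on the right-hand yellow mat, both arms are fully out, and the caddy rests level across them, square and within about 3 mm of centre. One caution: the shut fingers pushed the right arm against its stop at 43 N for a moment, and the 40 N limit is worded for the arm and gripper body.

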